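Reload the free bay of the crockery dryer and start it

ROBOT

A 6-joint arm with a two-finger parallel gripper is mounted at the origin on the work surface. World frame = base frame: x ahead of the robot, y to its left, z up, the work surface at z = 0. Lengths are in mm, angles in degrees, forces in N, time in s.
With the tool pointing down it reaches from about 300 to 850 mm from the base axis. Payload 4.2 kg.
Tool frame: the origin (TCP) lies midway between the tips of the shut fingers; the grasp point (between the pads) lies 19 mm behind it (env.grip_point_offset is the distance from the TCP to the grasp point, in mm); z points along the fingers, x is the direction in which the jaws open and shut, and the axes are right-handed (so a half turn about z gives the same grasp; the last joint's range is limited). The gripper opens to 91 mm and grips with 3 to 60 N. Pads are 32 mm wide; open, the fingers measure 118 mm over their backs; the gripper's body (76 mm by 178 mm) begins 60 mm behind the grasp point.
Start: joints at [68.526, 18.312, 89.639, -0, 72.044, -1.146], TCP at [199.76, 539.202, 213.976] pointing down, gripper open.
Joint ranges: [-177.97, 177.97], [-48.28, 115.42], [12.27, 149.76], [-77.06, 257.06], [2.81, 150.46], [-146.56, 146.56]. Speed limits (degrees/s): [147.25, 147.25, 180, 180, 180, 180].

INTERFACE

Orientations are given as [roll, pitch, yaw] about the fixed x, y, z axes, in that order (R = Rz(yaw) Ry(pitch) Rx(roll)).
In Python, from workcell import env gives the robot as it stands.
- The arm moves only by the shell command python3 -m pendant 'ROWS' [FORCE]. ROWS is JSON, a list of rows, each an object with "xyz": the shift along the tool's x, y, z in m, a list of three; "roll": the turn about the tool's z in degrees; "jaw": the closure, from 0 (fully open) to 1 (shut). A call has exactly 8 rows; each row is the pose to reach, as a shift and turn from the pose commanded when the call began, along the tool's axes at that moment; what a row does not reach only later rows make up. A row lasts 1/8 s, in which the tool goes at most 62.5 mm and 10.7 degrees, less where a joint would pass 70% of its speed; a pose out of reach is approached as far as the arm can. A call with a gripper value outside its range is refused whole. The fingers move at their own pace and stop on an object; FORCE is the grip in N (left out, the last holds). Time passes only in rows, so rows that repeat a pose let the fingers close, or fill a call up. It gives the time, the measured TCP pose, the force and the opening at its end, in the units of the state.
- env.state(): the state, without advancing time (a new reading comes with each control period).
- env.grab_frame(name): name is "scene" or "top"; returns (picture, depth): 420x560x3 uint8, blue, green, red; 420x560 float32, mm along the optical axis (not along the pixel's ray), 0 where there is no reading.
- env.camera_params(name): a dict with "camera_matrix" (3x3 intrinsics, pixels), "D" ([k1, k2, p1, p2, k3] as OpenCV has them; the pictures are not rectified), "cam_to_world" (4x4, takes a point from camera to world coordinates). Camera axes: x right, y up, looking along -z (the intrinsics and any distortion apply to the point x, -y, -z); pixel columns grow to the right and rows downward; lengths in mm; the calibration is good to about 2 mm. A picture is of the moment at which its call begins. camera_params takes no time and is no camera call.
- env.job_done(): hands the job in, once; it reports no verdict.
The state is a dict: "time_s": time; "qpos": joint angles; "qvel": joint speeds; "effort": joint torques, N m; "ee_pos": TCP position; "ee_rot": TCP orientation; "force": force on the tool from outside, world axes, zero at the start; "torque": the same for the moment, N m; "gripper_width": finger opening in mm.
Only numpy, scipy, OpenCV 4.12 (cv2) and the standard library are available. Lean on these libraries where they do the work, as an engineer would, in place of code of your own. Each camera call takes 0.05 s, during which the arm holds its last target. There are 200 camera calls.

TASK

One bay of the dryer holds the glass tumbler, which is still drying: leave it and its knob alone. From the other bay take the dry cups and stand them wholly on the cork mat, put every washed cup from the steel drainer into that bay, flat on its floor, all cups staying upside down; once it is loaded, twist that bay's own knob clockwise fully to its stop and let go so that it springs back home. Leave the herb pot, egg timer, pump bottle and brush where they are.

Things in the scene. Friction and masses are not known exactly. Their poses are not given: they have to be found in the camera images.
- dryer: Fixed white two-bay dryer, 265 mm deep (x), 350 mm wide (y), 42 mm high, place and yaw vary. Origin: on the sill, midway between the bays and 40 mm nearer the robot than their centres; x away from the robot, y left, z up. Grey deck (42 mm high, 105 mm deep) with two black knobs on its robot side. A 15 mm wall parts the bays; one holds the tumbler, the other three dry cups.
- bay_left (a point): Centre of the floor of the left bay (+ y side of the dryer). Bay: 150 mm along x by 155 mm along y inside, floor 30 mm above the sill, rims all round 12 mm high. Axes are the dryer's. Room for four cups, two by two, 76 mm apart.
- bay_right (a point): Centre of the floor of the right bay (- y side of the dryer). Bay: 150 mm along x by 155 mm along y inside, floor 30 mm above the sill, rims all round 12 mm high. Axes are the dryer's. Room for four cups, two by two, 76 mm apart.
- knob_left (a joint): Turn of the left knob, rad: 0 = home (its bar points straight away from the operator, across the dryer from deck to bay), grows CLOCKWISE seen from above, hard stop at 1.3. A spring drives it home: 0.025 N m at home, rising to 0.10 N m at the stop; let go, it is home in about half a second.
- knob_right (a joint): Turn of the right knob, rad: 0 = home (its bar points straight away from the operator, across the dryer from deck to bay), grows CLOCKWISE seen from above, hard stop at 1.3. A spring drives it home: 0.025 N m at home, rising to 0.10 N m at the stop; let go, it is home in about half a second.
- grip_left (a point): Grip point of the left knob, on its vertical axis, 72 mm above the sill. Black bar 44 mm long, 12 mm thick, 30 mm high (top at 82 mm), on a 48 mm disc (top at 53 mm); the point turns with it, x along the bar. The knob stands on the deck on the robot's side of the left bay, 135 mm from the bay's centre.
- grip_right (a point): Grip point of the right knob, on its vertical axis, 72 mm above the sill. Black bar 44 mm long, 12 mm thick, 30 mm high (top at 82 mm), on a 48 mm disc (top at 53 mm); the point turns with it, x along the bar. The knob stands on the deck on the robot's side of the right bay, 135 mm from the bay's centre.
- drainer: Fixed ribbed steel drainer plate, 190 mm (x) by 200 mm (y), 4 mm thick, to the left or the right of the dryer. Origin: centre of its underside, z up. The washed cups, two to four of them, start on it.
- mat: Fixed cork mat, 190 mm (x) by 200 mm (y), 4 mm thick, on the other side of the dryer from the drainer; empty at the start. Origin: centre of its underside, z up. The dry cups go here; their number is always three.
- cup1: White ceramic espresso cup with no handle, standing upside down, all seven alike: 55 mm tall, 48 mm across at the widest, about 0.12 kg. Origin: centre of its underside (the rim it stands on); z up. Grip it across the sides, some 35 to 40 mm above its underside. Dry: it starts in the dryer's bay that has no tumbler.
- cup2: White ceramic espresso cup with no handle, standing upside down, all seven alike: 55 mm tall, 48 mm across at the widest, about 0.12 kg. Origin: centre of its underside (the rim it stands on); z up. Grip it across the sides, some 35 to 40 mm above its underside. Dry: it starts in the dryer's bay that has no tumbler.
- cup3: White ceramic espresso cup with no handle, standing upside down, all seven alike: 55 mm tall, 48 mm across at the widest, about 0.12 kg. Origin: centre of its underside (the rim it stands on); z up. Grip it across the sides, some 35 to 40 mm above its underside. Dry: it starts in the dryer's bay that has no tumbler.
- cup4: White ceramic espresso cup with no handle, standing upside down, all seven alike: 55 mm tall, 48 mm across at the widest, about 0.12 kg. Origin: centre of its underside (the rim it stands on); z up. Grip it across the sides, some 35 to 40 mm above its underside. Washed: if present it starts on the drainer (None if absent).
- cup5: White ceramic espresso cup with no handle, standing upside down, all seven alike: 55 mm tall, 48 mm across at the widest, about 0.12 kg. Origin: centre of its underside (the rim it stands on); z up. Grip it across the sides, some 35 to 40 mm above its underside. Washed: if present it starts on the drainer (None if absent).
- cup6: White ceramic espresso cup with no handle, standing upside down, all seven alike: 55 mm tall, 48 mm across at the widest, about 0.12 kg. Origin: centre of its underside (the rim it stands on); z up. Grip it across the sides, some 35 to 40 mm above its underside. Washed: if present it starts on the drainer (None if absent).
- cup7: White ceramic espresso cup with no handle, standing upside down, all seven alike: 55 mm tall, 48 mm across at the widest, about 0.12 kg. Origin: centre of its underside (the rim it stands on); z up. Grip it across the sides, some 35 to 40 mm above its underside. Washed: if present it starts on the drainer (None if absent).
- tumbler: Clear glass tumbler standing upright in one of the bays, 85 mm tall, 68 mm across the mouth. Origin: centre of its underside. To be left alone.
- herb_pot: Green ceramic pot, 108 mm across and 95 mm tall, with herbs up to 180 mm. Origin: centre of its underside. Bystander beyond the dryer.
- egg_timer: Aluminium egg timer, 60 mm across, 62 mm tall. Origin: centre of its underside. Bystander beyond the dryer.
- pump_bottle: Empty clear pump bottle, 66 mm across, 190 mm tall with its nozzle. Origin: centre of its underside. Bystander beyond the dryer.
- scrub_brush: Blue scrub brush lying bristles down, 150 x 45 mm, 40 mm high. Origin: centre of its underside. Bystander beyond the dryer.
Not all that is in view belongs to the job. Leave any orange look-alike of the cup1 alone. Leave any red look-alike of the cup6 alone.

How it is judged (in metres and radians):
On the way, in this order (a step that is already met when the one before it is completed fails the run):
1. the dry cups stand on the cork mat and every washed cup stands in the bay without the tumbler, all let go (x of cup1 in the frame of mat between -0.075 and 0.075 m and y of cup1 in the frame of mat between -0.08 and 0.08 m and z of cup1 in the frame of mat between -0.002 and 0.012 m and angle between each of cup1, cup2, cup3's own z axis and vertical below 0.15 rad and x of cup2 in the frame of mat between -0.075 and 0.075 m and y of cup2 in the frame of mat between -0.08 and 0.08 m and z of cup2 in the frame of mat between -0.002 and 0.012 m and x of cup3 in the frame of mat between -0.075 and 0.075 m and y of cup3 in the frame of mat between -0.08 and 0.08 m and z of cup3 in the frame of mat between -0.002 and 0.012 m and contact force between the fingers and cup1 below 0.1 N and contact force between the fingers and cup2 below 0.1 N and contact force between the fingers and cup3 below 0.1 N and contact force between the fingers and cup4 below 0.1 N and contact force between the fingers and cup5 below 0.1 N and contact force between the fingers and cup6 below 0.1 N and contact force between the fingers and cup7 below 0.1 N and (((y of tumbler in the frame of dryer above 0 m and x of cup4 in the frame of bay_right between -0.058 and 0.058 m and y of cup4 in the frame of bay_right between -0.061 and 0.061 m and z of cup4 in the frame of bay_right between -0.006 and 0.008 m and angle between cup4's own z axis and vertical below 0.15 rad and x of cup5 in the frame of bay_right between -0.058 and 0.058 m and y of cup5 in the frame of bay_right between -0.061 and 0.061 m) and (z of cup5 in the frame of bay_right between -0.006 and 0.008 m and angle between each of cup5, cup6's own z axis and vertical below 0.15 rad and x of cup6 in the frame of bay_right between -0.058 and 0.058 m and y of cup6 in the frame of bay_right between -0.061 and 0.061 m and z of cup6 in the frame of bay_right between -0.006 and 0.008 m and x of cup7 in the frame of bay_right between -0.058 and 0.058 m) and (y of cup7 in the frame of bay_right between -0.061 and 0.061 m and z of cup7 in the frame of bay_right between -0.006 and 0.008 m and angle between cup7's own z axis and vertical below 0.15 rad)) or ((y of tumbler in the frame of dryer below 0 m and x of cup4 in the frame of bay_left between -0.058 and 0.058 m and y of cup4 in the frame of bay_left between -0.061 and 0.061 m and z of cup4 in the frame of bay_left between -0.006 and 0.008 m and angle between cup4's own z axis and vertical below 0.15 rad and x of cup5 in the frame of bay_left between -0.058 and 0.058 m and y of cup5 in the frame of bay_left between -0.061 and 0.061 m) and (z of cup5 in the frame of bay_left between -0.006 and 0.008 m and angle between each of cup5, cup6's own z axis and vertical below 0.15 rad and x of cup6 in the frame of bay_left between -0.058 and 0.058 m and y of cup6 in the frame of bay_left between -0.061 and 0.061 m and z of cup6 in the frame of bay_left between -0.006 and 0.008 m and x of cup7 in the frame of bay_left between -0.058 and 0.058 m) and (y of cup7 in the frame of bay_left between -0.061 and 0.061 m and z of cup7 in the frame of bay_left between -0.006 and 0.008 m and angle between cup7's own z axis and vertical below 0.15 rad)))), for 0.2 s.
2. the knob of the loaded bay is twisted to its stop (((y of tumbler in the frame of dryer above 0 m and value of joint knob_right above 1.2 rad) or (y of tumbler in the frame of dryer below 0 m and value of joint knob_left above 1.2 rad))), for 0.1 s.
3. that knob is let go and has sprung back home (((y of tumbler in the frame of dryer above 0 m and value of joint knob_right below 0.08 rad and contact force between the fingers and knob_right below 0.1 N) or (y of tumbler in the frame of dryer below 0 m and value of joint knob_left below 0.08 rad and contact force between the fingers and knob_left below 0.1 N))), for 0.2 s.
At the end, for the whole second after the job is handed in: Dry cups upside down on the mat (centres within 75/80 mm of its middle in x/y), washed cups upside down on the floor of the bay without the tumbler, tilt < 0.15 rad, at rest, let go; its knob went past 1.2 rad after loading, both knobs home (< 0.08); tumbler within 30 mm of its place (all of step 1 and linear speed of each of cup1, cup2, cup3, cup4, cup5, cup6, cup7 below 0.02 m/s and value of joint each of knob_left, knob_right below 0.08 rad and distance of tumbler from where it was at the start of the episode below 0.03 m and angle between tumbler's own z axis and vertical below 0.15 rad); the robot touches nothing.
It fails at once if the knob of the tumbler's bay is turned (over 0.3 rad) ((y of tumbler in the frame of dryer above 0 m and value of joint knob_left above 0.3 rad) or (y of tumbler in the frame of dryer below 0 m and value of joint knob_right above 0.3 rad)).
It fails at once if the tumbler is shifted more than 30 mm (distance of tumbler from where it was at the start of the episode above 0.03 m).
It fails at once if the herb pot, egg timer, pump bottle or brush is moved more than 30 mm (distance of any of herb_pot, egg_timer, pump_bottle, scrub_brush from where it was at the start of the episode above 0.03 m).
Of cup4, cup5, cup6, cup7 only 2 to 4 are there at a start; the rules pass over those that are not, and their reading is None.
At some moment in a run one of cup1, cup2, cup3, cup4, cup5, cup6, cup7 may be knocked a few centimetres aside while the robot is not near it.
It also fails if it takes over 210 s, if anything falls off the work surface, if the arm or the gripper's body presses on something with over 40 N, if the wrist force passes 120 N, or if a joint passes its speed limit or range.

## Working session

There is one attempt and no reset: what is moved stays moved. The work goes in short steps, Python scripts to look and compute and a shell command to move; the robot and the scene stay as the last step left them, time stands still between calls to the robot, and variables do not carry over. Pictures are saved under pics/ and viewed, about 12 in all and at most 16, crops included, and the job is handed in when it is done.

```bash
mkdir -p pics; ls
cat > h.py <<'E'
import numpy as np, cv2
from workcell import env
def grab(n,save=None):
    im,d=env.grab_frame(n); im=np.array(im); 
    if save: cv2.imwrite('pics/'+save,im)
    return im,np.array(d)
def rays(n,uv):
    p=env.camera_params(n); K=np.array(p['camera_matrix'],float);D=np.array(p['D'],float);T=np.array(p['cam_to_world'],float)
    u=cv2.undistortPoints(np.array(uv,float).reshape(-1,1,2),K,D).reshape(-1,2)
    d=np.c_[u[:,0],-u[:,1],-np.ones(len(u))]
    return T[:3,3],d@T[:3,:3].T
def onplane(n,uv,z):
    o,d=rays(n,uv); t=(z-o[2])/d[:,2]; return o+t[:,None]*d
def cloud(n,depth):
    v,u=np.mgrid[0:depth.shape[0],0:depth.shape[1]]
    o,d=rays(n,np.stack([u,v],-1).reshape(-1,2)); return (o+d*depth.reshape(-1,1)).reshape(*depth.shape,3)
E
python3 - <<'E'
from h import *
for n in('top','scene'):
    grab(n,n+'0.png'); p=env.camera_params(n); print(n,np.round(p['cam_to_world'],2).tolist(),p['D'],np.round(p['camera_matrix'],1).tolist())
print(env.state())
E
```

```text
pics
top [[0.0, 0.99, -0.14, 383.84], [-1.0, 0.0, 0.01, 1.17], [0.01, 0.14, 0.99, 1264.6], [0.0, 0.0, 0.0, 1.0]] [0.01062786 0.         0.         0.         0.        ] [[477.0, 0.0, 273.6], [0.0, 477.0, 198.2], [0.0, 0.0, 1.0]]
scene [[0.33, -0.8, 0.49, 1038.05], [0.94, 0.28, -0.18, -196.92], [0.0, 0.53, 0.85, 908.93], [0.0, 0.0, 0.0, 1.0]] [-0.03885958  0.          0.          0.          0.        ] [[381.5, 0.0, 274.7], [0.0, 381.5, 207.0], [0.0, 0.0, 1.0]]
{'time_s': 0.1, 'qpos': array([ 6.85267249e+01,  1.83476861e+01,  8.96984788e+01, -4.06168775e-04,
        7.20434272e+01, -1.14653372e+00]), 'qvel': array([-0.02796221, -0.01198656, -0.1542308 , -0.01073299,  0.02756384,
        0.0298526 ]), 'effort': array([ 1.41542590e-03, -4.13329697e+01, -2.32505447e+01,  7.28981663e-02,
        4.21753689e-02, -5.61494505e-05]), 'ee_pos': array([199.58527105, 538.77942317, 213.21362742]), 'ee_rot': array([-1.79998593e+02,  8.95818687e-02,  6.96733852e+01]), 'force': array([ 0.539233  , -1.38879934,  0.43222483]), 'torque': array([-0.0106095 , -0.03650918, -0.02091502]), 'gripper_width': 91.49052590967095}
```

View pics/top0.png

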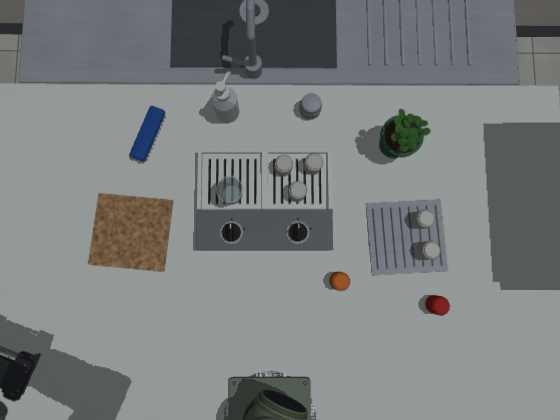

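View pics/scene0.png

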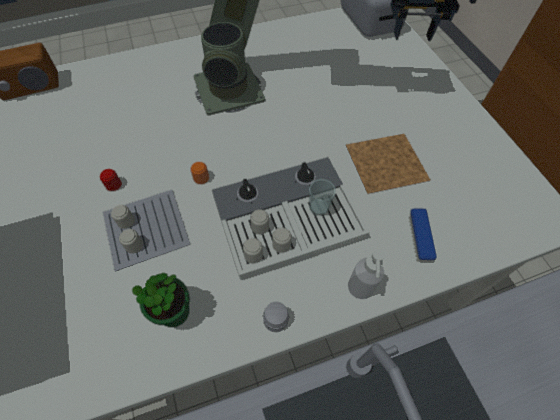

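The top view shows the tumbler in the left bay (228,190) and three dry cups in the right bay (284,165), (314,163) and (297,191). Two washed cups stand on the drainer at (425,219) and (431,251), and the mat is on the left at (131,232). The orange (340,281) and red (438,305) look-alikes stand apart.

```bash
cat >> h.py <<'E'
def cups(n='top',verbose=True):
    im,d=grab(n); P=cloud(n,d); hsv=cv2.cvtColor(im,cv2.COLOR_BGR2HSV)
    z=P[...,2]; out=[]
    for lo,hi,h in((50,68,59),(76,94,85)):
        m=((d>0)&(z>lo)&(z<hi)&(P[...,0]>150)&(P[...,0]<750)).astype(np.uint8)
        k,l,s,c=cv2.connectedComponentsWithStats(m)
        for i in range(1,k):
            if 60<s[i,4]<900:
                q=P[l==i]; (cx,cy),r=cv2.minEnclosingCircle(q[:,:2].astype(np.float32))
                out.append((h,*q[:,:2].mean(0).round(1),round(cx,1),round(cy,1),round(r,1),round(float(np.median(q[:,2])),1),int(s[i,4]),*c[i].round(0),hsv[l==i].mean(0).round(0).tolist()))
    if verbose:
        for o in out: print(*o)
    return out
E
python3 - <<'E'
from h import *
cups()
im,d=grab('top'); hsv=cv2.cvtColor(im,cv2.COLOR_BGR2HSV); P=cloud('top',d)
def rect(m,z,name):
    m=cv2.morphologyEx(m.astype(np.uint8),cv2.MORPH_CLOSE,np.ones((5,5)))
    cs,_=cv2.findContours(m,cv2.RETR_EXTERNAL,cv2.CHAIN_APPROX_NONE); c=max(cs,key=cv2.contourArea)
    w=onplane('top',c.reshape(-1,2),z)[:,:2].astype(np.float32)
    print(name,cv2.minAreaRect(w))
H,S,V=cv2.split(hsv)
rect((H>5)&(H<25)&(S>80)&(V>60)&(np.arange(560)<200)[None,:],4,'mat')
x,y,z=P[...,0],P[...,1],P[...,2]
roi=(x>330)&(x<640)&(y>-180)&(y<230)
rect((z>22)&(z<60)&roi&(d>0),42,'dryer')
g=np.zeros((420,560),bool); g[195:280,365:450]=1
print(hsv[225,385],hsv[225,470],hsv[240,250])
rect(g&(V<165)&(z<70),4,'drainer')
m=((z>58)&(z<90)&(x<450)&(x>300)&(V<110)&roi).astype(np.uint8)
k,l,s,c=cv2.connectedComponentsWithStats(m)
for i in range(1,k):
    if s[i,4]>5: q=P[l==i]; print('knob',s[i,4],c[i],q.mean(0).round(1))
big=cv2.resize(im[140:330,180:460],None,fx=2.8,fy=2.8,interpolation=cv2.INTER_CUBIC); cv2.imwrite('pics/c1.png',big)
E
```

```text
59 500.4 -393.7 500.7 -395.1 24.0 56.6 244 425.0 219.0 [45.0, 10.0, 131.0]
59 463.4 113.9 464.4 107.1 21.9 53.0 65 225.0 233.0 [108.0, 19.0, 29.0]
59 464.9 87.9 464.4 94.4 22.1 53.0 93 236.0 232.0 [112.0, 18.0, 34.0]
59 465.0 -57.2 464.6 -65.7 22.8 52.5 86 293.0 232.0 [107.0, 18.0, 28.0]
59 466.2 -83.5 465.7 -78.2 20.3 53.3 69 303.0 232.0 [112.0, 15.0, 35.0]
59 420.7 -403.7 421.2 -405.2 23.9 57.0 262 430.0 250.0 [43.0, 9.0, 130.0]
59 342.4 -175.9 342.3 -175.6 22.6 53.9 202 340.0 281.0 [12.0, 192.0, 142.0]
59 283.2 -423.3 284.5 -423.0 22.8 54.0 207 440.0 306.0 [1.0, 187.0, 117.0]
85 695.1 -307.9 702.7 -326.7 51.1 87.9 436 392.0 141.0 [37.0, 82.0, 35.0]
85 636.5 -32.8 636.9 -32.8 23.6 82.5 250 283.0 164.0 [43.0, 10.0, 126.0]
85 640.7 -108.7 641.6 -109.2 23.7 82.5 252 313.0 162.0 [43.0, 10.0, 125.0]
85 569.0 -68.0 569.9 -67.9 23.6 82.6 258 297.0 190.0 [43.0, 10.0, 127.0]
85 465.7 99.7 465.3 100.6 21.6 80.4 84 230.0 231.0 [107.0, 17.0, 37.0]
85 465.7 -69.0 465.5 -69.6 21.6 81.4 87 298.0 231.0 [107.0, 18.0, 36.0]
mat ((469.79833984375, 367.3639221191406), (198.39022827148438, 187.5892791748047), 84.63408660888672)
dryer ((529.5365600585938, 15.544906616210938), (218.4015655517578, 349.5220642089844), 0.14934968948364258)
[108  24 128] [ 80  10 154] [109  23  89]
drainer ((457.7853088378906, -363.0152282714844), (221.6503448486328, 230.86021423339844), 0.0816827267408371)
knob 14 [230.14285714 238.92857143] [446.6  99.1  80. ]
knob 14 [297.85714286 238.92857143] [446.8 -68.7  78.8]
```

View pics/c1.png

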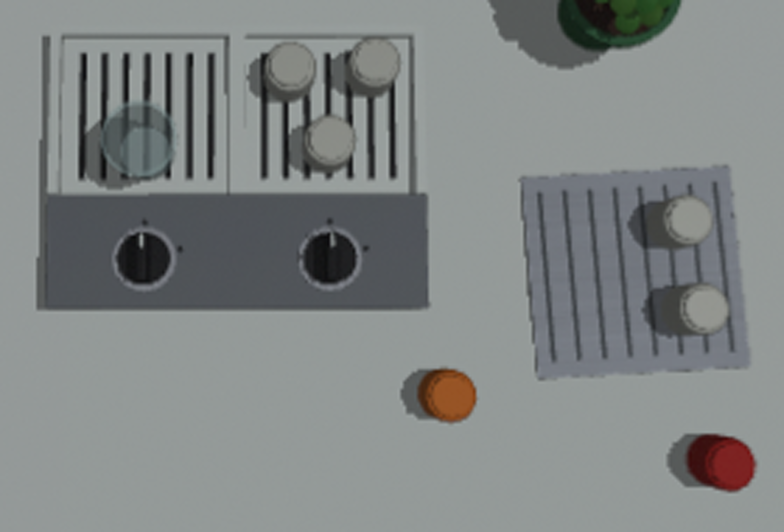

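Two washed cups, and the dryer's yaw is about 0: knobs at (465.6, 100) and (465.6, -69), so the right bay is centred at (600.6, -69). I'll turn the tool to yaw 0 so its x is world x, its y is world -y and its z is down.

```bash
cat >> h.py <<'E'
def go(x,y,z):
    s=env.state(); R=__import__('scipy.spatial.transform',fromlist=['Rotation']).Rotation.from_euler('xyz',s['ee_rot'],degrees=True).as_matrix()
    print('shift m',np.round(R.T@(np.array([x,y,z])-s['ee_pos'])/1000,4),'at',s['ee_pos'].round(1),s['ee_rot'].round(2),'w',round(s['gripper_width'],1))
E
python3 -m pendant '[{"xyz":[0,0,0],"roll":10,"jaw":0.3},{"xyz":[0,0,0],"roll":20,"jaw":0.3},{"xyz":[0,0,0],"roll":30,"jaw":0.3},{"xyz":[0,0,0],"roll":40,"jaw":0.3},{"xyz":[0,0,0],"roll":50,"jaw":0.3},{"xyz":[0,0,0],"roll":60,"jaw":0.3},{"xyz":[0,0,0],"roll":69.7,"jaw":0.3},{"xyz":[0,0,0],"roll":69.7,"jaw":0.3}]' 25
python3 -c "
from h import *
go(570,-68,160)"
```

```text
time_s: 1.2
ee_pos: [199.7, 539.1, 213.8]
ee_rot: [180.0, 0.0, 0.1]
force: [-0.2, -0.6, 0.2]
gripper_width: 64.2
shift m [0.3694 0.6076 0.0539] at [199.7 539.1 213.8] [1.7998e+02 1.0000e-02 9.0000e-02] w 64.2
```

```bash
python3 -m pendant '[{"xyz":[0.036,0.06,0],"roll":0,"jaw":0.3},{"xyz":[0.06,0.10,0],"roll":0,"jaw":0.3},{"xyz":[0.09,0.15,0],"roll":0,"jaw":0.3},{"xyz":[0.12,0.20,0],"roll":0,"jaw":0.3},{"xyz":[0.15,0.25,0],"roll":0,"jaw":0.3},{"xyz":[0.18,0.30,0],"roll":0,"jaw":0.3},{"xyz":[0.20,0.33,0],"roll":0,"jaw":0.3},{"xyz":[0.22,0.36,0],"roll":0,"jaw":0.3}]'
python3 -m pendant '[{"xyz":[0.03,0.05,0],"roll":0,"jaw":0.3},{"xyz":[0.05,0.09,0],"roll":0,"jaw":0.3},{"xyz":[0.08,0.13,0],"roll":0,"jaw":0.3},{"xyz":[0.10,0.17,0],"roll":0,"jaw":0.3},{"xyz":[0.13,0.22,0],"roll":0,"jaw":0.3},{"xyz":[0.1495,0.2475,0],"roll":0,"jaw":0.3},{"xyz":[0.1495,0.2475,0.03],"roll":0,"jaw":0.3},{"xyz":[0.1495,0.2475,0.053],"roll":0,"jaw":0.3}]'
python3 -c "
from h import *
go(570,-68,50)
grab('top','t1.png')
cups()"
```

```text
time_s: 2.2
ee_pos: [420.2, 177.7, 214.1]
ee_rot: [-180.0, -0.0, 0.1]
force: [1.2, 0.0, -1.0]
gripper_width: 63.8
time_s: 3.2
ee_pos: [568.8, -69.1, 159.7]
ee_rot: [-180.0, 0.0, 0.1]
force: [-0.1, 0.5, -0.2]
gripper_width: 64.1
shift m [ 0.0013 -0.0011  0.1097] at [568.8 -69.1 159.7] [-1.7999e+02  5.0000e-02  9.0000e-02] w 64.1
59 500.4 -394.1 501.6 -394.7 24.0 57.0 239 425.0 219.0 [45.0, 10.0, 153.0]
59 464.7 99.7 464.8 100.3 23.8 52.9 153 231.0 232.0 [110.0, 16.0, 31.0]
59 421.0 -403.8 421.3 -405.0 23.4 56.6 261 430.0 250.0 [43.0, 9.0, 151.0]
59 343.2 -182.3 342.6 -178.3 21.7 54.1 142 343.0 281.0 [12.0, 187.0, 165.0]
59 283.1 -423.7 282.7 -423.7 22.1 53.9 201 440.0 306.0 [1.0, 186.0, 136.0]
85 694.8 -309.7 701.1 -327.4 52.8 88.1 448 392.0 141.0 [38.0, 83.0, 42.0]
85 465.4 99.6 465.2 99.1 21.4 80.6 88 230.0 231.0 [109.0, 17.0, 41.0]
```

```bash
python3 -m pendant '[{"xyz":[0.001,-0.001,0.03],"roll":0,"jaw":0.3},{"xyz":[0.001,-0.001,0.06],"roll":0,"jaw":0.3},{"xyz":[0.001,-0.001,0.085],"roll":0,"jaw":0.3},{"xyz":[0.001,-0.001,0.10],"roll":0,"jaw":0.3},{"xyz":[0.001,-0.001,0.109],"roll":0,"jaw":0.3},{"xyz":[0.001,-0.001,0.109],"roll":0,"jaw":0.3},{"xyz":[0.001,-0.001,0.109],"roll":0,"jaw":0.8},{"xyz":[0.001,-0.001,0.109],"roll":0,"jaw":0.8}]' 25
python3 -m pendant '[{"xyz":[0,0,0],"roll":0,"jaw":0.8},{"xyz":[0,0,0],"roll":0,"jaw":0.8},{"xyz":[0,0,0],"roll":0,"jaw":0.8},{"xyz":[0,0,-0.01],"roll":0,"jaw":0.8},{"xyz":[0,0,-0.03],"roll":0,"jaw":0.8},{"xyz":[0,0,-0.06],"roll":0,"jaw":0.8},{"xyz":[0,0,-0.09],"roll":0,"jaw":0.8},{"xyz":[0,0,-0.11],"roll":0,"jaw":0.8}]'
python3 -c "
from h import *
go(470,312,160)
grab('scene','s1.png')"
```

```text
time_s: 4.3
ee_pos: [570.6, -67.6, 52.8]
ee_rot: [180.0, -0.1, -0.0]
force: [0.0, 0.1, 2.2]
gripper_width: 47.4
time_s: 5.3
ee_pos: [569.9, -67.5, 163.3]
ee_rot: [-180.0, -0.0, -0.0]
force: [-0.7, 0.8, -1.3]
gripper_width: 47.9
shift m [-0.1001 -0.3794  0.0033] at [569.9 -67.5 163.3] [-1.8e+02 -4.0e-02 -3.0e-02] w 47.9
```

View pics/s1.png

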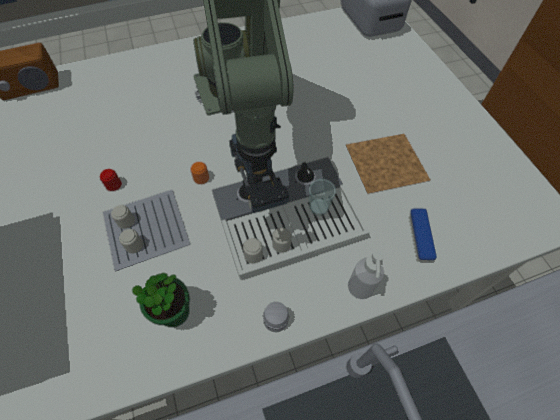

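The scene view shows two cups left in the bay at (253,249) and (282,238). The cup that was at (260,221) is in the gripper, opening 47.9. Carrying it to the mat.

```bash
python3 -m pendant '[{"xyz":[-0.01,-0.04,0],"roll":0,"jaw":0.8},{"xyz":[-0.025,-0.09,0],"roll":0,"jaw":0.8},{"xyz":[-0.04,-0.15,0],"roll":0,"jaw":0.8},{"xyz":[-0.055,-0.21,0],"roll":0,"jaw":0.8},{"xyz":[-0.07,-0.27,0],"roll":0,"jaw":0.8},{"xyz":[-0.085,-0.32,0],"roll":0,"jaw":0.8},{"xyz":[-0.095,-0.36,0],"roll":0,"jaw":0.8},{"xyz":[-0.1,-0.38,0],"roll":0,"jaw":0.8}]'
python3 -m pendant '[{"xyz":[0,0,0.02],"roll":0,"jaw":0.8},{"xyz":[0,0,0.04],"roll":0,"jaw":0.8},{"xyz":[0,0,0.06],"roll":0,"jaw":0.8},{"xyz":[0,0,0.08],"roll":0,"jaw":0.8},{"xyz":[0,0,0.10],"roll":0,"jaw":0.8},{"xyz":[0,0,0.115],"roll":0,"jaw":0.8},{"xyz":[0,0,0.12],"roll":0,"jaw":0.8},{"xyz":[0,0,0.12],"roll":0,"jaw":0.8}]'
python3 -c "
from h import *
go(470,312,25.5)"
```

```text
time_s: 6.35
ee_pos: [469.0, 314.1, 161.2]
ee_rot: [180.0, 0.1, 0.1]
force: [0.8, -0.1, -2.0]
gripper_width: 47.8
time_s: 7.35
ee_pos: [470.3, 312.5, 41.9]
ee_rot: [180.0, 0.0, -0.0]
force: [0.4, 0.6, -1.7]
gripper_width: 47.4
shift m [-0.0003  0.0005  0.0164] at [470.3 312.5  41.9] [ 1.8e+02  0.0e+00 -4.0e-02] w 47.4
```

```bash
python3 -m pendant '[{"xyz":[0,0,0.006],"roll":0,"jaw":0.8},{"xyz":[0,0,0.012],"roll":0,"jaw":0.8},{"xyz":[0,0,0.015],"roll":0,"jaw":0.8},{"xyz":[0,0,0.016],"roll":0,"jaw":0.8},{"xyz":[0,0,0.016],"roll":0,"jaw":0.8},{"xyz":[0,0,0.016],"roll":0,"jaw":0.8},{"xyz":[0,0,0.016],"roll":0,"jaw":0.3},{"xyz":[0,0,0.016],"roll":0,"jaw":0.3}]'
python3 -m pendant '[{"xyz":[0,0,0],"roll":0,"jaw":0.3},{"xyz":[0,0,0],"roll":0,"jaw":0.3},{"xyz":[0,0,-0.02],"roll":0,"jaw":0.3},{"xyz":[0,0,-0.05],"roll":0,"jaw":0.3},{"xyz":[0,0,-0.09],"roll":0,"jaw":0.3},{"xyz":[0,0,-0.13],"roll":0,"jaw":0.3},{"xyz":[0,0,-0.135],"roll":0,"jaw":0.3},{"xyz":[0,0,-0.135],"roll":0,"jaw":0.3}]'
python3 -c "
from h import *
go(637.5,-33,160)
cups()"
```

```text
time_s: 8.35
ee_pos: [470.4, 312.7, 26.0]
ee_rot: [-180.0, -0.0, -0.0]
force: [-0.8, 0.8, 0.1]
gripper_width: 63.1
time_s: 9.35
ee_pos: [469.8, 312.4, 160.6]
ee_rot: [180.0, 0.0, -0.0]
force: [0.5, -0.1, -1.2]
gripper_width: 63.6
shift m [0.1678 0.3453 0.0006] at [469.8 312.4 160.6] [ 1.7999e+02  2.0000e-02 -3.0000e-02] w 63.6
59 500.8 -393.3 501.0 -394.9 23.6 56.9 243 425.0 218.0 [45.0, 10.0, 140.0]
59 468.9 310.0 468.3 311.1 24.0 57.0 260 147.0 230.0 [43.0, 11.0, 135.0]
59 464.7 -57.4 466.0 -67.0 23.2 52.8 92 293.0 232.0 [111.0, 17.0, 30.0]
59 464.4 114.4 464.2 106.9 21.6 52.4 66 225.0 232.0 [108.0, 19.0, 32.0]
59 464.1 87.5 464.3 94.2 22.0 53.2 85 236.0 233.0 [114.0, 18.0, 37.0]
59 463.9 -83.7 463.4 -81.0 18.6 52.6 65 303.0 233.0 [113.0, 17.0, 38.0]
59 420.7 -404.5 421.3 -405.2 23.6 56.5 261 430.0 250.0 [44.0, 9.0, 140.0]
59 343.1 -176.9 343.0 -176.8 22.5 54.1 194 341.0 281.0 [12.0, 191.0, 152.0]
59 282.9 -422.6 282.9 -423.2 22.3 53.6 212 440.0 306.0 [1.0, 186.0, 124.0]
85 694.8 -312.1 706.2 -331.9 53.8 88.1 478 393.0 141.0 [40.0, 84.0, 41.0]
85 635.9 -32.9 637.3 -32.7 23.6 82.9 244 283.0 164.0 [43.0, 10.0, 134.0]
85 640.7 -109.2 641.4 -108.7 23.6 83.2 249 313.0 162.0 [43.0, 10.0, 135.0]
85 465.5 99.6 465.0 99.3 21.5 81.2 86 230.0 231.0 [111.0, 17.0, 40.0]
85 466.0 -69.3 465.4 -69.8 21.5 81.1 83 298.0 231.0 [110.0, 18.0, 39.0]
```

```bash
python3 -m pendant '[{"xyz":[0.02,0.04,0],"roll":0,"jaw":0.3},{"xyz":[0.045,0.09,0],"roll":0,"jaw":0.3},{"xyz":[0.07,0.145,0],"roll":0,"jaw":0.3},{"xyz":[0.1,0.2,0],"roll":0,"jaw":0.3},{"xyz":[0.125,0.255,0],"roll":0,"jaw":0.3},{"xyz":[0.15,0.31,0],"roll":0,"jaw":0.3},{"xyz":[0.168,0.344,0],"roll":0,"jaw":0.3},{"xyz":[0.168,0.344,0],"roll":0,"jaw":0.3}]'
python3 -m pendant '[{"xyz":[0,0,0.03],"roll":0,"jaw":0.3},{"xyz":[0,0,0.06],"roll":0,"jaw":0.3},{"xyz":[0,0,0.085],"roll":0,"jaw":0.3},{"xyz":[0,0,0.10],"roll":0,"jaw":0.3},{"xyz":[0,0,0.109],"roll":0,"jaw":0.3},{"xyz":[0,0,0.109],"roll":0,"jaw":0.3},{"xyz":[0,0,0.109],"roll":0,"jaw":0.8},{"xyz":[0,0,0.109],"roll":0,"jaw":0.8}]'
python3 -m pendant '[{"xyz":[0,0,0],"roll":0,"jaw":0.8},{"xyz":[0,0,0],"roll":0,"jaw":0.8},{"xyz":[0,0,0],"roll":0,"jaw":0.8},{"xyz":[0,0,-0.01],"roll":0,"jaw":0.8},{"xyz":[0,0,-0.03],"roll":0,"jaw":0.8},{"xyz":[0,0,-0.06],"roll":0,"jaw":0.8},{"xyz":[0,0,-0.09],"roll":0,"jaw":0.8},{"xyz":[0,0,-0.11],"roll":0,"jaw":0.8}]'
python3 -c "
from h import *
go(470,367,160)"
```

```text
time_s: 10.4
ee_pos: [638.0, -34.1, 158.4]
ee_rot: [180.0, 0.2, -0.2]
force: [-0.1, 1.0, 0.7]
gripper_width: 63.4
time_s: 11.4
ee_pos: [638.5, -31.6, 52.9]
ee_rot: [180.0, -0.1, -0.0]
force: [-0.5, -0.2, 0.2]
gripper_width: 47.6
time_s: 12.4
ee_pos: [638.1, -31.6, 163.4]
ee_rot: [180.0, -0.1, -0.0]
force: [0.8, -0.0, -2.2]
gripper_width: 47.8
shift m [-0.1683 -0.3985  0.0032] at [638.1 -31.6 163.4] [ 1.8e+02 -5.0e-02 -3.0e-02] w 47.8
```

```bash
python3 -m pendant '[{"xyz":[-0.015,-0.04,0],"roll":0,"jaw":0.8},{"xyz":[-0.04,-0.095,0],"roll":0,"jaw":0.8},{"xyz":[-0.065,-0.155,0],"roll":0,"jaw":0.8},{"xyz":[-0.09,-0.21,0],"roll":0,"jaw":0.8},{"xyz":[-0.115,-0.27,0],"roll":0,"jaw":0.8},{"xyz":[-0.14,-0.33,0],"roll":0,"jaw":0.8},{"xyz":[-0.16,-0.38,0],"roll":0,"jaw":0.8},{"xyz":[-0.168,-0.398,0],"roll":0,"jaw":0.8}]'
python3 -m pendant '[{"xyz":[0,0,0],"roll":0,"jaw":0.8},{"xyz":[0,0,0.02],"roll":0,"jaw":0.8},{"xyz":[0,0,0.05],"roll":0,"jaw":0.8},{"xyz":[0,0,0.08],"roll":0,"jaw":0.8},{"xyz":[0,0,0.10],"roll":0,"jaw":0.8},{"xyz":[0,0,0.12],"roll":0,"jaw":0.8},{"xyz":[0,0,0.126],"roll":0,"jaw":0.8},{"xyz":[0,0,0.13],"roll":0,"jaw":0.8}]'
python3 -m pendant '[{"xyz":[0,0,0.003],"roll":0,"jaw":0.8},{"xyz":[0,0,0.006],"roll":0,"jaw":0.8},{"xyz":[0,0,0.006],"roll":0,"jaw":0.8},{"xyz":[0,0,0.006],"roll":0,"jaw":0.8},{"xyz":[0,0,0.006],"roll":0,"jaw":0.3},{"xyz":[0,0,0.006],"roll":0,"jaw":0.3},{"xyz":[0,0,0.006],"roll":0,"jaw":0.3},{"xyz":[0,0,0.006],"roll":0,"jaw":0.3}]'
python3 -m pendant '[{"xyz":[0,0,-0.02],"roll":0,"jaw":0.3},{"xyz":[0,0,-0.04],"roll":0,"jaw":0.3},{"xyz":[0,0,-0.06],"roll":0,"jaw":0.3},{"xyz":[0,0,-0.09],"roll":0,"jaw":0.3},{"xyz":[0,0,-0.12],"roll":0,"jaw":0.3},{"xyz":[0,0,-0.135],"roll":0,"jaw":0.3},{"xyz":[0,0,-0.135],"roll":0,"jaw":0.3},{"xyz":[0,0,-0.135],"roll":0,"jaw":0.3}]'
python3 -c "
from h import *
go(642,-107.5,160)
cups()"
```

```text
time_s: 13.4
ee_pos: [468.4, 369.2, 161.8]
ee_rot: [-180.0, 0.0, 0.2]
force: [0.3, -0.0, -2.0]
gripper_width: 47.3
time_s: 14.4
ee_pos: [471.0, 365.7, 32.2]
ee_rot: [-180.0, -0.0, -0.1]
force: [-0.4, -0.2, -0.8]
gripper_width: 48.1
time_s: 15.4
ee_pos: [470.1, 366.6, 25.8]
ee_rot: [180.0, 0.0, -0.0]
force: [0.0, 0.4, -0.5]
gripper_width: 64.0
time_s: 16.4
ee_pos: [469.5, 366.1, 159.6]
ee_rot: [179.9, 0.1, -0.0]
force: [0.4, -0.2, -0.1]
gripper_width: 63.9
shift m [ 0.1727  0.4735 -0.    ] at [469.5 366.1 159.6] [ 1.7992e+02  1.1000e-01 -3.0000e-02] w 63.9
59 500.6 -393.5 501.1 -394.3 23.8 56.3 253 425.0 218.0 [45.0, 10.0, 135.0]
59 469.3 363.4 469.3 364.5 23.9 57.0 261 126.0 230.0 [42.0, 12.0, 130.0]
59 468.9 310.4 469.2 311.1 23.7 57.4 252 147.0 230.0 [43.0, 11.0, 131.0]
59 465.6 -57.1 465.9 -64.4 23.0 52.7 84 293.0 232.0 [109.0, 19.0, 28.0]
59 464.3 99.3 465.5 99.8 23.7 53.0 159 231.0 232.0 [111.0, 17.0, 33.0]
59 465.1 -83.5 464.7 -75.9 21.8 53.2 72 303.0 232.0 [113.0, 16.0, 37.0]
59 420.6 -404.3 420.5 -405.8 23.9 56.7 259 430.0 250.0 [43.0, 9.0, 136.0]
59 343.0 -176.2 343.4 -175.8 23.0 53.5 218 340.0 281.0 [12.0, 192.0, 147.0]
59 283.2 -423.6 282.9 -423.0 21.8 53.9 206 440.0 306.0 [0.0, 187.0, 122.0]
85 695.5 -312.3 706.0 -331.7 53.6 87.9 470 394.0 141.0 [39.0, 83.0, 39.0]
85 640.5 -109.0 641.7 -109.4 23.8 82.8 250 313.0 162.0 [43.0, 10.0, 132.0]
85 465.2 99.7 465.2 99.6 21.5 80.7 86 230.0 231.0 [105.0, 17.0, 39.0]
85 465.7 -69.2 465.4 -69.8 21.2 81.0 86 298.0 231.0 [103.0, 17.0, 37.0]
```

```bash
python3 -m pendant '[{"xyz":[0.02,0.055,0],"roll":0,"jaw":0.3},{"xyz":[0.04,0.11,0],"roll":0,"jaw":0.3},{"xyz":[0.06,0.165,0],"roll":0,"jaw":0.3},{"xyz":[0.08,0.22,0],"roll":0,"jaw":0.3},{"xyz":[0.1,0.28,0],"roll":0,"jaw":0.3},{"xyz":[0.12,0.335,0],"roll":0,"jaw":0.3},{"xyz":[0.145,0.395,0],"roll":0,"jaw":0.3},{"xyz":[0.162,0.445,0],"roll":0,"jaw":0.3}]'
python3 -m pendant '[{"xyz":[0.0105,0.0285,0],"roll":0,"jaw":0.3},{"xyz":[0.0105,0.0285,0.02],"roll":0,"jaw":0.3},{"xyz":[0.0105,0.0285,0.05],"roll":0,"jaw":0.3},{"xyz":[0.0105,0.0285,0.08],"roll":0,"jaw":0.3},{"xyz":[0.0105,0.0285,0.10],"roll":0,"jaw":0.3},{"xyz":[0.0105,0.0285,0.109],"roll":0,"jaw":0.3},{"xyz":[0.0105,0.0285,0.109],"roll":0,"jaw":0.3},{"xyz":[0.0105,0.0285,0.109],"roll":0,"jaw":0.8}]'
python3 -m pendant '[{"xyz":[0,0,0],"roll":0,"jaw":0.8},{"xyz":[0,0,0],"roll":0,"jaw":0.8},{"xyz":[0,0,0],"roll":0,"jaw":0.8},{"xyz":[0,0,-0.01],"roll":0,"jaw":0.8},{"xyz":[0,0,-0.03],"roll":0,"jaw":0.8},{"xyz":[0,0,-0.06],"roll":0,"jaw":0.8},{"xyz":[0,0,-0.09],"roll":0,"jaw":0.8},{"xyz":[0,0,-0.11],"roll":0,"jaw":0.8}]'
python3 -c "
from h import *
go(470,420,160)"
```

```text
time_s: 17.45
ee_pos: [632.1, -80.6, 159.5]
ee_rot: [-180.0, 0.1, -0.1]
force: [0.1, 0.2, -0.4]
gripper_width: 63.7
time_s: 18.45
ee_pos: [643.1, -107.1, 52.7]
ee_rot: [180.0, -0.1, -0.0]
force: [0.5, 0.2, 0.4]
gripper_width: 56.5
time_s: 19.45
ee_pos: [642.6, -107.1, 163.7]
ee_rot: [180.0, -0.1, -0.0]
force: [0.5, 0.6, -1.2]
gripper_width: 47.3
shift m [-0.1729 -0.527   0.0034] at [ 642.6 -107.1  163.7] [ 1.7999e+02 -7.0000e-02 -3.0000e-02] w 47.3
```

```bash
python3 -m pendant '[{"xyz":[-0.018,-0.055,0],"roll":0,"jaw":0.8},{"xyz":[-0.036,-0.11,0],"roll":0,"jaw":0.8},{"xyz":[-0.056,-0.17,0],"roll":0,"jaw":0.8},{"xyz":[-0.076,-0.23,0],"roll":0,"jaw":0.8},{"xyz":[-0.096,-0.29,0],"roll":0,"jaw":0.8},{"xyz":[-0.115,-0.35,0],"roll":0,"jaw":0.8},{"xyz":[-0.135,-0.41,0],"roll":0,"jaw":0.8},{"xyz":[-0.154,-0.47,0],"roll":0,"jaw":0.8}]'
python3 -m pendant '[{"xyz":[-0.012,-0.04,0],"roll":0,"jaw":0.8},{"xyz":[-0.019,-0.057,0],"roll":0,"jaw":0.8},{"xyz":[-0.019,-0.057,0.02],"roll":0,"jaw":0.8},{"xyz":[-0.019,-0.057,0.05],"roll":0,"jaw":0.8},{"xyz":[-0.019,-0.057,0.08],"roll":0,"jaw":0.8},{"xyz":[-0.019,-0.057,0.11],"roll":0,"jaw":0.8},{"xyz":[-0.019,-0.057,0.126],"roll":0,"jaw":0.8},{"xyz":[-0.019,-0.057,0.13],"roll":0,"jaw":0.8}]'
python3 -m pendant '[{"xyz":[0,0,0.003],"roll":0,"jaw":0.8},{"xyz":[0,0,0.006],"roll":0,"jaw":0.8},{"xyz":[0,0,0.006],"roll":0,"jaw":0.8},{"xyz":[0,0,0.006],"roll":0,"jaw":0.8},{"xyz":[0,0,0.006],"roll":0,"jaw":0.3},{"xyz":[0,0,0.006],"roll":0,"jaw":0.3},{"xyz":[0,0,0.006],"roll":0,"jaw":0.3},{"xyz":[0,0,0.006],"roll":0,"jaw":0.3}]'
python3 -m pendant '[{"xyz":[0,0,-0.02],"roll":0,"jaw":0.3},{"xyz":[0,0,-0.04],"roll":0,"jaw":0.3},{"xyz":[0,0,-0.06],"roll":0,"jaw":0.3},{"xyz":[0,0,-0.09],"roll":0,"jaw":0.3},{"xyz":[0,0,-0.12],"roll":0,"jaw":0.3},{"xyz":[0,0,-0.135],"roll":0,"jaw":0.3},{"xyz":[0,0,-0.135],"roll":0,"jaw":0.3},{"xyz":[0,0,-0.135],"roll":0,"jaw":0.3}]'
python3 -c "
from h import *
go(502,-392.5,160)
cups()"
```

```text
time_s: 20.45
ee_pos: [488.8, 361.1, 162.2]
ee_rot: [180.0, -0.0, -0.0]
force: [-0.2, 0.2, -0.8]
gripper_width: 47.6
time_s: 21.45
ee_pos: [470.7, 415.5, 31.2]
ee_rot: [179.9, 0.1, -0.1]
force: [-0.3, -0.1, -0.6]
gripper_width: 47.7
time_s: 22.45
ee_pos: [470.9, 416.4, 26.0]
ee_rot: [-180.0, -0.0, -0.0]
force: [-0.0, 0.1, 0.3]
gripper_width: 63.6
time_s: 23.45
ee_pos: [470.2, 415.9, 159.6]
ee_rot: [179.9, 0.1, -0.0]
force: [0.1, -0.7, -0.1]
gripper_width: 63.8
shift m [3.210e-02 8.084e-01 8.000e-04] at [470.2 415.9 159.6] [ 1.7991e+02  1.1000e-01 -2.0000e-02] w 63.8
59 500.7 -393.6 501.7 -394.9 23.8 56.2 253 425.0 218.0 [45.0, 9.0, 132.0]
59 469.4 385.5 470.4 385.6 48.5 57.0 520 117.0 230.0 [42.0, 11.0, 127.0]
59 468.6 310.3 468.7 311.3 23.6 57.3 257 147.0 231.0 [43.0, 11.0, 128.0]
59 467.7 -56.5 468.3 -59.3 20.7 53.0 80 292.0 231.0 [106.0, 18.0, 27.0]
59 465.0 88.2 464.3 95.5 22.4 53.0 90 235.0 232.0 [115.0, 17.0, 33.0]
59 465.6 -83.0 464.7 -78.5 21.8 52.6 68 303.0 232.0 [116.0, 16.0, 37.0]
59 420.4 -403.8 420.3 -404.6 23.8 57.3 258 430.0 250.0 [44.0, 9.0, 133.0]
59 343.2 -176.4 343.6 -177.1 22.5 53.6 212 341.0 281.0 [12.0, 192.0, 144.0]
59 283.1 -423.0 284.5 -423.1 22.5 53.7 203 440.0 306.0 [0.0, 187.0, 118.0]
85 694.5 -312.3 706.2 -331.5 53.7 87.9 461 394.0 141.0 [39.0, 82.0, 38.0]
85 465.6 99.7 465.3 99.1 21.5 80.6 86 230.0 231.0 [107.0, 17.0, 38.0]
85 465.2 -69.1 465.5 -70.2 21.6 81.1 85 298.0 231.0 [104.0, 15.0, 35.0]
```

```bash
python3 -m pendant '[{"xyz":[0,0.05,0],"roll":0,"jaw":0.3},{"xyz":[0,0.10,0],"roll":0,"jaw":0.3},{"xyz":[0,0.15,0],"roll":0,"jaw":0.3},{"xyz":[0,0.20,0],"roll":0,"jaw":0.3},{"xyz":[0,0.25,0],"roll":0,"jaw":0.3},{"xyz":[0,0.30,0],"roll":0,"jaw":0.3},{"xyz":[0,0.35,0],"roll":0,"jaw":0.3},{"xyz":[0,0.40,0],"roll":0,"jaw":0.3}]'
python3 -m pendant '[{"xyz":[0.004,0.05,0],"roll":0,"jaw":0.3},{"xyz":[0.008,0.10,0],"roll":0,"jaw":0.3},{"xyz":[0.012,0.15,0],"roll":0,"jaw":0.3},{"xyz":[0.016,0.20,0],"roll":0,"jaw":0.3},{"xyz":[0.02,0.25,0],"roll":0,"jaw":0.3},{"xyz":[0.024,0.30,0],"roll":0,"jaw":0.3},{"xyz":[0.028,0.35,0],"roll":0,"jaw":0.3},{"xyz":[0.032,0.39,0],"roll":0,"jaw":0.3}]'
python3 -c "
from h import *
go(502,-392.5,25)"
```

```text
time_s: 24.5
ee_pos: [469.9, 14.8, 160.0]
ee_rot: [-180.0, 0.1, -0.0]
force: [0.4, 0.1, 0.7]
gripper_width: 63.9
time_s: 25.5
ee_pos: [501.9, -375.3, 159.4]
ee_rot: [-179.9, 0.1, -0.1]
force: [0.7, -0.7, 0.0]
gripper_width: 63.9
shift m [0.0004 0.0174 0.1344] at [ 501.9 -375.3  159.4] [-1.7992e+02  1.0000e-01 -8.0000e-02] w 63.9
```

```bash
python3 -m pendant '[{"xyz":[0,0.0175,0],"roll":0,"jaw":0.3},{"xyz":[0,0.0175,0.02],"roll":0,"jaw":0.3},{"xyz":[0,0.0175,0.06],"roll":0,"jaw":0.3},{"xyz":[0,0.0175,0.10],"roll":0,"jaw":0.3},{"xyz":[0,0.0175,0.125],"roll":0,"jaw":0.3},{"xyz":[0,0.0175,0.134],"roll":0,"jaw":0.3},{"xyz":[0,0.0175,0.134],"roll":0,"jaw":0.3},{"xyz":[0,0.0175,0.134],"roll":0,"jaw":0.8}]'
python3 -m pendant '[{"xyz":[0,0,0],"roll":0,"jaw":0.8},{"xyz":[0,0,0],"roll":0,"jaw":0.8},{"xyz":[0,0,0],"roll":0,"jaw":0.8},{"xyz":[0,0,-0.015],"roll":0,"jaw":0.8},{"xyz":[0,0,-0.04],"roll":0,"jaw":0.8},{"xyz":[0,0,-0.08],"roll":0,"jaw":0.8},{"xyz":[0,0,-0.12],"roll":0,"jaw":0.8},{"xyz":[0,0,-0.135],"roll":0,"jaw":0.8}]'
python3 -c "
from h import *
go(600.6,-107,160)"
```

```text
time_s: 26.5
ee_pos: [503.2, -391.4, 28.2]
ee_rot: [179.9, -0.1, -0.0]
force: [-0.5, 1.0, -0.2]
gripper_width: 56.4
time_s: 27.5
ee_pos: [503.4, -391.8, 165.0]
ee_rot: [179.8, -0.2, -0.0]
force: [-0.9, -0.6, -1.1]
gripper_width: 47.4
shift m [ 0.097  -0.2849  0.0045] at [ 503.4 -391.8  165. ] [ 1.7983e+02 -2.2000e-01 -3.0000e-02] w 47.4
```

```bash
python3 -m pendant '[{"xyz":[0.015,-0.045,0],"roll":0,"jaw":0.8},{"xyz":[0.03,-0.09,0],"roll":0,"jaw":0.8},{"xyz":[0.045,-0.135,0],"roll":0,"jaw":0.8},{"xyz":[0.06,-0.18,0],"roll":0,"jaw":0.8},{"xyz":[0.075,-0.225,0],"roll":0,"jaw":0.8},{"xyz":[0.09,-0.265,0],"roll":0,"jaw":0.8},{"xyz":[0.097,-0.285,0],"roll":0,"jaw":0.8},{"xyz":[0.097,-0.285,0],"roll":0,"jaw":0.8}]'
python3 -m pendant '[{"xyz":[0,0,0],"roll":0,"jaw":0.8},{"xyz":[0,0,0.02],"roll":0,"jaw":0.8},{"xyz":[0,0,0.05],"roll":0,"jaw":0.8},{"xyz":[0,0,0.08],"roll":0,"jaw":0.8},{"xyz":[0,0,0.095],"roll":0,"jaw":0.8},{"xyz":[0,0,0.10],"roll":0,"jaw":0.8},{"xyz":[0,0,0.10],"roll":0,"jaw":0.8},{"xyz":[0,0,0.10],"roll":0,"jaw":0.8}]'
python3 -c "
from h import *
go(600.6,-107,52)"
```

```text
time_s: 28.5
ee_pos: [599.4, -105.4, 161.2]
ee_rot: [180.0, 0.1, 0.1]
force: [-0.3, -0.1, -1.4]
gripper_width: 47.3
time_s: 29.5
ee_pos: [600.4, -106.4, 63.1]
ee_rot: [180.0, -0.1, -0.0]
force: [-0.2, -0.1, -1.6]
gripper_width: 47.6
shift m [0.0002 0.0006 0.0111] at [ 600.4 -106.4   63.1] [ 1.7998e+02 -1.2000e-01 -3.0000e-02] w 47.6
```

```bash
python3 -m pendant '[{"xyz":[0,0,0.004],"roll":0,"jaw":0.8},{"xyz":[0,0,0.008],"roll":0,"jaw":0.8},{"xyz":[0,0,0.01],"roll":0,"jaw":0.8},{"xyz":[0,0,0.01],"roll":0,"jaw":0.8},{"xyz":[0,0,0.01],"roll":0,"jaw":0.3},{"xyz":[0,0,0.01],"roll":0,"jaw":0.3},{"xyz":[0,0,0.01],"roll":0,"jaw":0.3},{"xyz":[0,0,0.01],"roll":0,"jaw":0.3}]'
python3 -m pendant '[{"xyz":[0,0,-0.02],"roll":0,"jaw":0.3},{"xyz":[0,0,-0.04],"roll":0,"jaw":0.3},{"xyz":[0,0,-0.06],"roll":0,"jaw":0.3},{"xyz":[0,0,-0.09],"roll":0,"jaw":0.3},{"xyz":[0,0,-0.11],"roll":0,"jaw":0.3},{"xyz":[0,0,-0.11],"roll":0,"jaw":0.3},{"xyz":[0,0,-0.11],"roll":0,"jaw":0.3},{"xyz":[0,0,-0.11],"roll":0,"jaw":0.3}]'
python3 -c "
from h import *
go(421.5,-402.5,160)
cups()"
```

```text
time_s: 30.5
ee_pos: [599.6, -106.1, 51.7]
ee_rot: [-180.0, 0.0, -0.0]
force: [-0.3, 0.6, -0.2]
gripper_width: 63.9
time_s: 31.5
ee_pos: [598.9, -106.0, 160.6]
ee_rot: [-180.0, 0.1, -0.0]
force: [-0.9, -0.0, -1.0]
gripper_width: 64.1
shift m [-0.1773  0.2966  0.0008] at [ 598.9 -106.   160.6] [-1.7997e+02  1.4000e-01 -3.0000e-02] w 64.1
59 468.3 388.0 467.8 389.2 47.1 57.1 521 116.0 231.0 [42.0, 11.0, 148.0]
59 468.8 310.0 468.8 310.7 23.4 56.8 257 147.0 230.0 [43.0, 11.0, 150.0]
59 464.9 114.0 464.5 105.9 22.0 52.8 67 225.0 232.0 [105.0, 16.0, 31.0]
59 464.4 87.4 464.3 94.4 21.5 53.4 90 236.0 232.0 [104.0, 16.0, 28.0]
59 420.5 -404.0 421.3 -405.3 23.6 56.5 261 430.0 250.0 [44.0, 9.0, 155.0]
59 283.7 -423.6 283.9 -423.9 22.1 54.0 198 440.0 305.0 [0.0, 187.0, 140.0]
85 697.4 -307.5 705.4 -330.1 52.9 87.9 439 392.0 140.0 [37.0, 84.0, 42.0]
85 465.4 99.7 465.2 100.1 21.5 81.2 86 230.0 231.0 [100.0, 16.0, 30.0]
```

```bash
python3 -m pendant '[{"xyz":[-0.025,0.04,0],"roll":0,"jaw":0.3},{"xyz":[-0.05,0.085,0],"roll":0,"jaw":0.3},{"xyz":[-0.08,0.13,0],"roll":0,"jaw":0.3},{"xyz":[-0.105,0.175,0],"roll":0,"jaw":0.3},{"xyz":[-0.13,0.22,0],"roll":0,"jaw":0.3},{"xyz":[-0.16,0.265,0],"roll":0,"jaw":0.3},{"xyz":[-0.1775,0.2965,0],"roll":0,"jaw":0.3},{"xyz":[-0.1775,0.2965,0],"roll":0,"jaw":0.3}]'
python3 -m pendant '[{"xyz":[0,0,0],"roll":0,"jaw":0.3},{"xyz":[0,0,0.02],"roll":0,"jaw":0.3},{"xyz":[0,0,0.06],"roll":0,"jaw":0.3},{"xyz":[0,0,0.10],"roll":0,"jaw":0.3},{"xyz":[0,0,0.126],"roll":0,"jaw":0.3},{"xyz":[0,0,0.135],"roll":0,"jaw":0.3},{"xyz":[0,0,0.135],"roll":0,"jaw":0.3},{"xyz":[0,0,0.135],"roll":0,"jaw":0.8}]'
python3 -m pendant '[{"xyz":[0,0,0],"roll":0,"jaw":0.8},{"xyz":[0,0,0],"roll":0,"jaw":0.8},{"xyz":[0,0,0],"roll":0,"jaw":0.8},{"xyz":[0,0,-0.015],"roll":0,"jaw":0.8},{"xyz":[0,0,-0.04],"roll":0,"jaw":0.8},{"xyz":[0,0,-0.08],"roll":0,"jaw":0.8},{"xyz":[0,0,-0.12],"roll":0,"jaw":0.8},{"xyz":[0,0,-0.135],"roll":0,"jaw":0.8}]'
python3 -c "
from h import *
go(600.6,-32,160)
cups()"
```

```text
time_s: 32.55
ee_pos: [420.5, -404.4, 161.2]
ee_rot: [-180.0, 0.0, -0.2]
force: [0.3, 0.4, -0.4]
gripper_width: 63.6
time_s: 33.55
ee_pos: [422.9, -403.0, 28.2]
ee_rot: [179.9, -0.1, -0.0]
force: [0.7, -0.3, 0.7]
gripper_width: 56.7
time_s: 34.55
ee_pos: [422.7, -403.4, 164.8]
ee_rot: [179.8, -0.2, -0.0]
force: [0.5, -0.2, -1.4]
gripper_width: 47.6
shift m [ 0.1776 -0.3716  0.0042] at [ 422.7 -403.4  164.8] [ 1.7981e+02 -2.0000e-01 -4.0000e-02] w 47.6
59 467.9 388.0 469.2 389.8 47.4 57.1 525 116.0 231.0 [42.0, 11.0, 137.0]
59 468.5 309.6 469.0 310.2 23.4 57.3 261 148.0 231.0 [43.0, 11.0, 138.0]
59 465.0 -68.4 466.2 -69.1 23.5 52.9 152 297.0 232.0 [109.0, 17.0, 34.0]
59 463.3 113.5 463.8 103.4 22.9 52.8 72 225.0 233.0 [110.0, 17.0, 35.0]
59 465.5 87.2 465.7 90.6 20.5 52.9 84 236.0 232.0 [114.0, 17.0, 36.0]
59 342.6 -175.9 343.0 -175.4 22.9 53.9 205 340.0 281.0 [12.0, 192.0, 152.0]
85 696.7 -306.9 702.2 -324.1 50.3 87.8 442 391.0 140.0 [37.0, 84.0, 38.0]
85 597.8 -110.3 598.3 -110.9 23.7 82.9 259 314.0 179.0 [43.0, 10.0, 139.0]
85 465.6 99.7 465.2 99.8 21.4 80.9 87 230.0 231.0 [108.0, 17.0, 41.0]
85 466.0 -69.2 465.4 -68.3 21.5 80.8 85 298.0 231.0 [105.0, 17.0, 40.0]
```

```bash
python3 -m pendant '[{"xyz":[0.02,-0.042,0],"roll":0,"jaw":0.8},{"xyz":[0.045,-0.095,0],"roll":0,"jaw":0.8},{"xyz":[0.07,-0.15,0],"roll":0,"jaw":0.8},{"xyz":[0.1,-0.205,0],"roll":0,"jaw":0.8},{"xyz":[0.125,-0.26,0],"roll":0,"jaw":0.8},{"xyz":[0.15,-0.315,0],"roll":0,"jaw":0.8},{"xyz":[0.17,-0.355,0],"roll":0,"jaw":0.8},{"xyz":[0.1775,-0.3715,0],"roll":0,"jaw":0.8}]'
python3 -m pendant '[{"xyz":[0,0,0],"roll":0,"jaw":0.8},{"xyz":[0,0,0],"roll":0,"jaw":0.8},{"xyz":[0,0,0.03],"roll":0,"jaw":0.8},{"xyz":[0,0,0.07],"roll":0,"jaw":0.8},{"xyz":[0,0,0.095],"roll":0,"jaw":0.8},{"xyz":[0,0,0.10],"roll":0,"jaw":0.8},{"xyz":[0,0,0.10],"roll":0,"jaw":0.8},{"xyz":[0,0,0.10],"roll":0,"jaw":0.8}]'
python3 -c "
from h import *
go(600.6,-32,52)"
```

```text
time_s: 35.6
ee_pos: [599.5, -28.9, 160.1]
ee_rot: [-180.0, 0.2, 0.1]
force: [-0.9, -0.4, -1.8]
gripper_width: 47.5
time_s: 36.6
ee_pos: [600.5, -31.6, 63.4]
ee_rot: [180.0, -0.2, -0.1]
force: [-0.6, 0.3, -1.4]
gripper_width: 47.6
shift m [0.     0.0004 0.0114] at [600.5 -31.6  63.4] [ 1.7999e+02 -1.6000e-01 -6.0000e-02] w 47.6
```

Next I lower and release the cup, rise, and back off toward the knob for a check.

```bash
python3 -m pendant '[{"xyz":[0,0,0.004],"roll":0,"jaw":0.8},{"xyz":[0,0,0.008],"roll":0,"jaw":0.8},{"xyz":[0,0,0.01],"roll":0,"jaw":0.8},{"xyz":[0,0,0.01],"roll":0,"jaw":0.8},{"xyz":[0,0,0.01],"roll":0,"jaw":0.3},{"xyz":[0,0,0.01],"roll":0,"jaw":0.3},{"xyz":[0,0,0.01],"roll":0,"jaw":0.3},{"xyz":[0,0,0.01],"roll":0,"jaw":0.3}]'
python3 -m pendant '[{"xyz":[0,0,-0.02],"roll":0,"jaw":0.3},{"xyz":[0,0,-0.04],"roll":0,"jaw":0.3},{"xyz":[0,0,-0.06],"roll":0,"jaw":0.3},{"xyz":[0,0,-0.09],"roll":0,"jaw":0.3},{"xyz":[0,0,-0.11],"roll":0,"jaw":0.3},{"xyz":[-0.06,0,-0.11],"roll":0,"jaw":0.3},{"xyz":[-0.12,0.02,-0.11],"roll":0,"jaw":0.3},{"xyz":[-0.18,0.037,-0.11],"roll":0,"jaw":0.3}]'
python3 -m pendant '[{"xyz":[-0.05,0,0],"roll":-10,"jaw":0.3},{"xyz":[-0.1,0,0],"roll":-20,"jaw":0.3},{"xyz":[-0.1,0,0],"roll":-30,"jaw":0.3},{"xyz":[-0.1,0,0],"roll":-40,"jaw":0.3},{"xyz":[-0.1,0,0],"roll":-50,"jaw":0.3},{"xyz":[-0.1,0,0],"roll":-60,"jaw":0.3},{"xyz":[-0.1,0,0],"roll":-70,"jaw":0.3},{"xyz":[-0.1,0,0],"roll":-80,"jaw":0.3}]'
python3 -c "
from h import *
go(465.5,-69,160)
cups()
im,_=grab('top','t3.png')
grab('scene','s3.png')"
```

```text
time_s: 37.6
ee_pos: [599.6, -31.1, 51.7]
ee_rot: [-180.0, 0.0, -0.0]
force: [0.1, -0.6, 0.5]
gripper_width: 63.9
time_s: 38.6
ee_pos: [418.4, -68.2, 161.8]
ee_rot: [180.0, -0.0, 0.0]
force: [0.0, -0.2, 0.5]
gripper_width: 64.1
time_s: 39.6
ee_pos: [320.2, -67.8, 162.0]
ee_rot: [180.0, -0.0, 80.3]
force: [0.2, -0.2, -0.2]
gripper_width: 64.1
shift m [0.0233 0.1435 0.002 ] at [320.2 -67.8 162. ] [ 1.7999e+02 -1.0000e-02  8.0300e+01] w 64.1
59 468.1 387.6 469.0 389.0 47.4 57.2 518 116.0 231.0 [42.0, 11.0, 132.0]
59 468.5 309.7 468.4 310.8 23.5 57.0 257 148.0 231.0 [43.0, 11.0, 134.0]
59 464.7 114.2 464.3 108.3 21.5 52.9 67 225.0 232.0 [110.0, 17.0, 30.0]
59 465.2 87.4 464.4 93.1 21.9 53.3 92 236.0 232.0 [114.0, 17.0, 36.0]
59 465.5 -69.4 466.0 -70.1 23.4 52.4 148 297.0 232.0 [112.0, 18.0, 33.0]
59 348.1 -177.1 345.6 -175.5 22.7 53.8 152 341.0 279.0 [12.0, 192.0, 149.0]
59 284.2 -423.7 284.6 -423.9 22.3 53.7 206 440.0 305.0 [0.0, 187.0, 124.0]
85 696.2 -307.5 703.3 -327.2 51.8 88.1 439 392.0 140.0 [36.0, 83.0, 37.0]
85 598.2 -35.3 598.8 -35.1 23.8 82.9 255 284.0 179.0 [43.0, 10.0, 134.0]
85 598.1 -110.0 598.6 -110.4 23.7 82.7 259 314.0 179.0 [43.0, 10.0, 134.0]
85 465.4 99.8 465.0 100.9 21.3 81.3 83 230.0 231.0 [110.0, 16.0, 39.0]
85 465.8 -69.3 465.6 -69.5 21.5 80.8 85 298.0 231.0 [108.0, 17.0, 39.0]
```

View pics/t3.png

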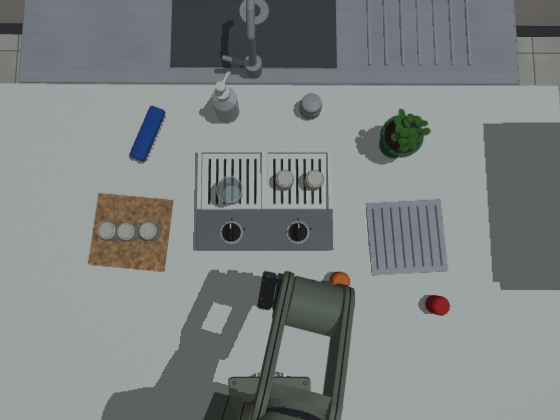

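View pics/s3.png

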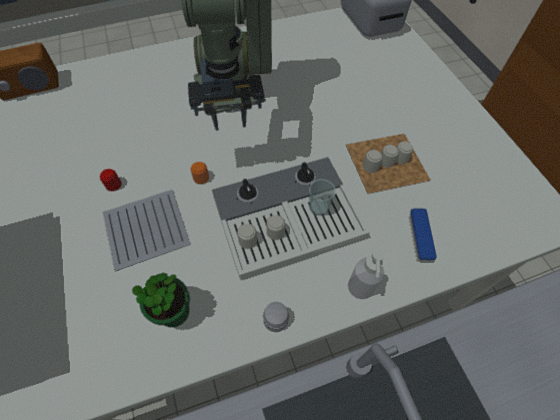

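Both pictures agree. Three cups stand on the mat at (107,231), (125,231) and (148,231), and the two washed cups are in the right bay at (284,180) and (314,180). The drainer is empty, and the tumbler and the bystanders are where they were. Next is the right knob.

```bash
python3 -m pendant '[{"xyz":[0.008,0.05,0],"roll":-5,"jaw":0.55},{"xyz":[0.016,0.1,0],"roll":-9.7,"jaw":0.55},{"xyz":[0.024,0.144,0],"roll":-9.7,"jaw":0.55},{"xyz":[0.024,0.144,0.03],"roll":-9.7,"jaw":0.55},{"xyz":[0.024,0.144,0.06],"roll":-9.7,"jaw":0.55},{"xyz":[0.024,0.144,0.06],"roll":-9.7,"jaw":0.55},{"xyz":[0.024,0.144,0.06],"roll":-9.7,"jaw":0.55},{"xyz":[0.024,0.144,0.06],"roll":-9.7,"jaw":0.55}]'
python3 -c "
from h import *
go(465.8,-69,57)"
```

```text
time_s: 40.75
ee_pos: [467.1, -69.5, 103.3]
ee_rot: [179.8, 0.0, 89.6]
force: [1.0, 0.0, -0.4]
gripper_width: 41.3
shift m [ 0.0005 -0.0015  0.0463] at [467.1 -69.5 103.3] [1.7984e+02 2.0000e-02 8.9630e+01] w 41.3
```

```bash
python3 -m pendant '[{"xyz":[0.0005,-0.001,0.02],"roll":0,"jaw":0.55},{"xyz":[0.0005,-0.001,0.035],"roll":0,"jaw":0.55},{"xyz":[0.0005,-0.001,0.044],"roll":0,"jaw":0.55},{"xyz":[0.0005,-0.001,0.044],"roll":0,"jaw":0.55},{"xyz":[0.0005,-0.001,0.044],"roll":0,"jaw":0.95},{"xyz":[0.0005,-0.001,0.044],"roll":0,"jaw":0.95},{"xyz":[0.0005,-0.001,0.044],"roll":0,"jaw":0.95},{"xyz":[0.0005,-0.001,0.044],"roll":0,"jaw":0.95}]' 30
python3 -m pendant '[{"xyz":[0,0,0],"roll":0,"jaw":0.95},{"xyz":[0,0,0],"roll":0,"jaw":0.95},{"xyz":[0,0,0],"roll":0,"jaw":0.95},{"xyz":[0,0,0],"roll":5,"jaw":0.95},{"xyz":[0,0,0],"roll":10,"jaw":0.95},{"xyz":[0,0,0],"roll":15,"jaw":0.95},{"xyz":[0,0,0],"roll":20,"jaw":0.95},{"xyz":[0,0,0],"roll":20,"jaw":0.95}]'
python3 -c "
from h import *
s=env.state();print(s)"
```

```text
time_s: 41.75
ee_pos: [465.5, -71.2, 58.4]
ee_rot: [180.0, 0.3, 89.8]
force: [-1.4, -9.3, 1.2]
gripper_width: 12.0
time_s: 42.75
ee_pos: [465.5, -70.7, 58.4]
ee_rot: [179.9, 0.2, 69.8]
force: [-0.7, -8.8, 0.7]
gripper_width: 11.6
{'time_s': 42.75, 'qpos': array([ -9.900529  ,  18.47251679, 115.47992725,  -0.27357674,
        45.95651831, -79.4703636 ]), 'qvel': array([ 0.00179569,  0.1049111 ,  0.06063783,  0.06964348,  0.03601615,
       -0.9492225 ]), 'effort': array([  3.6931441 , -34.51432228, -16.22278154,   1.84355658,
         0.24224731,   0.16124431]), 'ee_pos': array([465.53010493, -70.74805829,  58.38299771]), 'ee_rot': array([1.79874824e+02, 1.77058428e-01, 6.97596768e+01]), 'force': array([-0.67908725, -8.808898  ,  0.6998453 ]), 'torque': array([-1.43821298,  0.12033246, -0.00836576]), 'gripper_width': 11.55295502652524}
```

```bash
python3 -m pendant '[{"xyz":[-0.0014,0.0005,0],"roll":8,"jaw":0.95},{"xyz":[-0.0014,0.0005,0],"roll":16,"jaw":0.95},{"xyz":[-0.0014,0.0005,0],"roll":24,"jaw":0.95},{"xyz":[-0.0014,0.0005,0],"roll":32,"jaw":0.95},{"xyz":[-0.0014,0.0005,0],"roll":40,"jaw":0.95},{"xyz":[-0.0014,0.0005,0],"roll":47,"jaw":0.95},{"xyz":[-0.0014,0.0005,0],"roll":53,"jaw":0.95},{"xyz":[-0.0014,0.0005,0],"roll":53,"jaw":0.95}]'
python3 -c "
from h import *
s=env.state();print(s['ee_pos'],s['ee_rot'],s['force'],s['torque'],s['effort'][5],s['gripper_width']);
im,_=grab('scene','k.png'); cv2.imwrite('pics/k.png',cv2.resize(im[130:230,190:330],None,fx=4,fy=4))"
```

```text
time_s: 43.75
ee_pos: [466.4, -70.1, 58.4]
ee_rot: [180.0, -0.2, 16.7]
force: [2.2, 1.7, -0.4]
gripper_width: 12.0
[466.43253983 -70.08989105  58.38659218] [ 1.79967641e+02 -1.57269151e-01  1.67402844e+01] [ 2.16046207  1.72508646 -0.41863395] [ 0.23737585 -0.45400404  0.086628  ] 0.318991094827652 12.04431784040157
```

View pics/k.png

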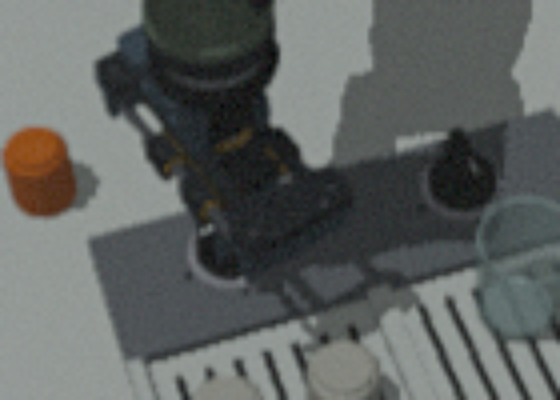

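The crop shows the fingers still gripping the right knob's bar. The measured spring moment, 0.087 N m, suggests it is near the stop. A little further to feel the stop, then open wide and lift.

```bash
python3 -m pendant '[{"xyz":[0,0,0],"roll":1,"jaw":0.95},{"xyz":[0,0,0],"roll":2,"jaw":0.95},{"xyz":[0,0,0],"roll":3,"jaw":0.95},{"xyz":[0,0,0],"roll":4,"jaw":0.95},{"xyz":[0,0,0],"roll":4,"jaw":0.95},{"xyz":[0,0,0],"roll":4,"jaw":0.95},{"xyz":[0,0,0],"roll":4,"jaw":0.95},{"xyz":[0,0,0],"roll":4,"jaw":0.95}]'
python3 -c "
from h import *
s=env.state();print(s['ee_rot'],s['force'],s['torque'],s['effort'][5],s['gripper_width'])"
python3 -m pendant '[{"xyz":[0,0,0],"roll":0,"jaw":0},{"xyz":[0,0,0],"roll":0,"jaw":0},{"xyz":[0,0,0],"roll":0,"jaw":0},{"xyz":[0,0,0],"roll":0,"jaw":0},{"xyz":[0,0,0],"roll":0,"jaw":0},{"xyz":[0,0,0],"roll":0,"jaw":0},{"xyz":[0,0,0],"roll":0,"jaw":0},{"xyz":[0,0,0],"roll":0,"jaw":0}]'
python3 -m pendant '[{"xyz":[0,0,-0.02],"roll":0,"jaw":0},{"xyz":[0,0,-0.05],"roll":0,"jaw":0},{"xyz":[0,0,-0.08],"roll":0,"jaw":0},{"xyz":[0,0,-0.11],"roll":0,"jaw":0},{"xyz":[-0.05,0.015,-0.11],"roll":0,"jaw":0},{"xyz":[-0.1,0.03,-0.11],"roll":0,"jaw":0},{"xyz":[-0.14,0.04,-0.11],"roll":0,"jaw":0},{"xyz":[-0.14,0.04,-0.11],"roll":0,"jaw":0}]'
python3 -c "
from h import *
cups()
im,_=grab('top'); cv2.imwrite('pics/f.png',cv2.resize(im[140:290,80:360],None,fx=2.8,fy=2.8,interpolation=cv2.INTER_CUBIC)); go(330,-70,160)"
```

```text
time_s: 44.8
ee_pos: [466.5, -70.2, 58.4]
ee_rot: [179.9, -0.1, 12.8]
force: [4.2, 3.4, -0.1]
gripper_width: 12.4
[ 1.79943621e+02 -1.47203950e-01  1.28388517e+01] [ 4.195797    3.42801328 -0.11407207] [ 0.60579022 -0.76786779  0.885317  ] 0.8730876445770264 12.351616181415942
time_s: 45.8
ee_pos: [465.2, -70.3, 57.9]
ee_rot: [-180.0, 0.0, 12.7]
force: [0.7, 0.3, -0.1]
gripper_width: 88.8
time_s: 46.8
ee_pos: [335.1, -140.4, 167.9]
ee_rot: [-180.0, 0.0, 12.5]
force: [1.0, -0.1, 0.5]
gripper_width: 90.8
59 468.0 388.4 470.1 389.6 47.0 57.1 515 116.0 231.0 [42.0, 11.0, 136.0]
59 468.4 309.8 468.7 310.7 23.5 57.1 253 147.0 231.0 [43.0, 11.0, 138.0]
59 466.3 -57.0 465.8 -64.3 22.9 52.7 86 293.0 232.0 [107.0, 18.0, 29.0]
59 463.7 113.9 464.3 104.5 22.2 53.1 71 225.0 233.0 [112.0, 18.0, 33.0]
59 465.1 87.3 464.5 92.6 21.6 53.1 89 236.0 232.0 [113.0, 17.0, 37.0]
59 466.1 -83.3 464.5 -75.7 22.0 53.4 66 303.0 232.0 [112.0, 16.0, 39.0]
59 283.1 -423.6 283.0 -423.3 21.8 53.6 206 440.0 306.0 [0.0, 187.0, 127.0]
85 694.4 -308.8 699.1 -324.1 51.2 87.6 431 392.0 141.0 [36.0, 83.0, 38.0]
85 597.9 -34.6 598.6 -35.2 23.6 82.8 257 284.0 179.0 [43.0, 10.0, 137.0]
85 597.9 -110.2 598.3 -110.6 24.1 82.9 247 314.0 179.0 [43.0, 10.0, 139.0]
85 466.0 99.7 465.2 100.5 21.6 80.7 85 230.0 231.0 [106.0, 16.0, 41.0]
85 465.9 -69.2 465.5 -68.3 21.5 81.0 85 298.0 231.0 [105.0, 16.0, 39.0]
shift m [ 0.0076 -0.0702  0.0082] at [ 337.9 -140.2  168.3] [ 1.7997e+02 -9.0000e-02  1.2620e+01] w 91.2
```

View pics/f.png

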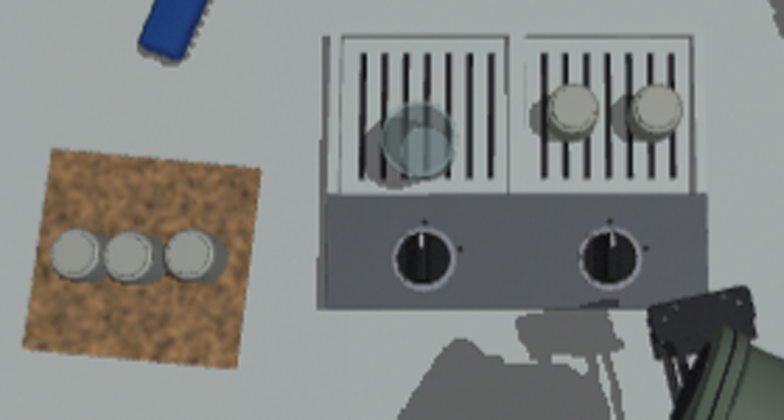

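The moment rose to 0.89 N m, so the knob reached its hard stop. The crop shows both knob bars pointing straight up at (422,258) and (610,258), which is home. The mat cups are at (77,253), (130,255) and (192,253), and the bay cups at (573,110) and (656,110). The gripper is clear, so I'm handing in.

```bash
python3 -c "
from h import *
print(env.job_done())"
```

```text
the job is handed in; nothing more can be done
None
```

I handed the job in at about 47 s on the robot's clock. No verdict was reported. I moved the three dry cups from the right bay to the cork mat and both washed cups from the drainer into the right bay. I then turned the right knob clockwise to its stop and released it.

**Last checks**
- **Cups:** The final top picture and depth show three upside-down cups within about 57 mm of the mat's centre. The two washed cups stand flat on the bay floor, within about 41 mm of its centre. All five are let go.
- **Knob:** At the stop the moment on the tool jumped from 0.09 to 0.89 N m. The bar had turned about 74° or more, and both bars were back at home in the last picture.
- **Bystanders:** The tumbler is where it was in the final picture. The pot, timer, bottle and brush looked unmoved in the full view just before I turned the knob.

**Things that were not perfect**
- **Sideways force on the knob:** I first gripped it about 2 mm off centre, which put about 9 N of sideways force on the tool until I corrected it.
- **Camera offset:** Camera positions ran about 1–4 mm off the robot's own, well inside the limits.
- **Mat spacing:** Two of the cups on the mat stand almost touching.
- **Orange look-alike:** The arm hid it in the last picture. It was in place in the view before the knob turn.

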